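Click the dough day wheel on to green

TASK

Today's dough is marked green: on the day marker with the red base, push the lugs at the edge of its wheel gently with a fingertip, clockwise seen from above and click by click, let it come to rest with the yellow dot at the pointer, then give it the last click so that the green dot stands there; do not go past it. Nothing is to be gripped or picked up, and the marker with the blue base and everything else on the table stays as it is.

Things in the scene. Friction and masses are not known exactly. Their poses are not given: they have to be found in the camera images.
- dough_wheel_base: day marker to be set: red round base, 40 mm radius, 24 mm high, foot 46 mm radius and 8 mm high, screwed down; a flat black star wheel lies on it. Origin: centre of its underside, on the wheel's vertical axis; its -x axis is the pointer's direction. A fixed red hub cap reaches 53 mm above the table
- dough_wheel_pointer (a point): tip of the red marker's fixed aluminium pointer on the hub, 25 mm out from the axis along the base's -x, 46 mm above the table; does not turn. At rest one lug of the wheel is at the pointer's bearing, and gaps between lugs are centred 25.7 deg to either side
- dough_wheel (a joint): the red marker's wheel; rad, growing clockwise seen from above. Dot at the pointer: 0 green, -0.898 yellow, -1.795 orange, -2.693 red, -3.590 white (beyond green: blue, purple). Starts at orange, red or white (rarely perched midway between two). A sprung roller clicks it into seven positions: a lug pushed with 1 to 6 N past half-way snaps on to the next and stays there
- dough_wheel_lug (a point): centre of the top of one of the wheel's seven lugs (the one by the green dot): upright rounded lug, 12 mm wide, 58 mm from the axis (outermost 64 mm), 42 mm above the table, turns with the wheel. Lugs are 51.4 deg apart, 38 mm clear between; they and the wheel's disc (43 mm radius) span 26 to 42 mm height, nothing under the lugs but the foot
- dough_wheel_green (a point): centre of the green dot on the red marker's wheel, 34 mm from the axis, 43 mm above the table; turns with the wheel. Each lug has such a dot, 18 mm across, in line with it
- sauce_wheel_base: the other day marker, the same in size and make but with a blue base and hub cap, to be left as it is; origin at the centre of its underside
- sauce_wheel_green (a point): centre of the green dot on the blue marker's wheel, 34 mm from the axis; turns with the wheel
- tomato_small: red tomato, 56x58x62 mm, loose bystander; origin at the centre of its underside
- tomato_big: red tomato, 74x72x69 mm, loose bystander; origin at the centre of its underside
- garlic: garlic bulb, 56x56x56 mm, loose bystander; origin at the centre of its underside
- jar: olive jar with black lid, 64x64x94 mm, loose bystander; origin at the centre of its underside
- spoon: steel teaspoon, 130x26x11 mm, loose bystander lying in front of the wheels; origin at the centre of its underside, long along its own x
- scraper: bench scraper with wooden handle, 104x152x27 mm, loose bystander; origin at the centre of its underside
- tin: red food tin, 57x57x72 mm, loose bystander; origin at the centre of its underside

How it is judged:
By the outcome, as a careful person would: the job done as asked, in the order asked, and still so for the second after the job is handed in, with the robot touching nothing.
It also fails if it takes over 64 s, if anything falls off the work surface, if the arm or the gripper's body presses on something with over 40 N, if the wrist force passes 120 N, or if a joint passes its speed limit or range.

ROBOT

A 6-joint arm with a two-finger parallel gripper is mounted at the origin on a cart in front of the work surface, level with it; the furniture and walls round the work are solid. World frame = base frame: x ahead of the robot, y to its left, z up, the work surface at z = 0. Lengths are in mm, angles in rad, forces in N, time in s.
With the tool pointing down it reaches from about 300 to 875 mm from the base axis. Payload 6.4 kg.
Tool frame: the origin (TCP) lies on the front face of the gripper's body, between the roots of the fingers; the fingertips stand 73 mm ahead of it and the grasp point (between the pads) lies 54 mm ahead of it; x points along the fingers, y is the direction in which the jaws open and shut, and the axes are right-handed (so a half turn about x gives the same grasp; the last joint's range is limited). The gripper opens to 85 mm and grips with 20 to 120 N. Pads are 22 mm wide; open, the fingers measure 114 mm over their backs; the gripper's body (76 mm by 85 mm) begins 54 mm behind the grasp point. The pads swing forward as they close: fully open they stand 13 mm farther back than shut.
Start: joints at [-1.486, 0.181, 1.607, -0, 1.354, -0.206], TCP at [164.879, -550.869, 303.888] pointing down, gripper open.
Joint ranges: [-2.99, 2.99], [-0.89, 2.07], [0.3, 2.58], [-1.14, 4.28], [0, 2.63], [-3.12, 3.12]. Speed limits (rad/s): [2.57, 2.57, 3.01, 3.14, 3.14, 3.14].

INTERFACE

Orientations are given as a unit quaternion [x, y, z, w].
In Python, from workcell import r gives the robot as it stands.
- The arm moves only by the shell command python3 -m pendant 'ROWS' [OPENING] [FORCE]. ROWS is JSON, a list of rows, each a list of 6 numbers: the shift along the tool's x, y, z in mm, then the turn, a rotation vector about the tool's x, y, z in rad. In form: [[x, y, z, wx, wy, wz], ...]. A call has 1 to 8 rows; each row is the pose to reach, as a shift and turn from the pose commanded when the call began, along the tool's axes at that moment; what a row does not reach only later rows make up. A row lasts 1/10 s, in which the tool goes at most 50 mm and 8.59 degrees, less where a joint would pass 70% of its speed; a pose out of reach is approached as far as the arm can. A call with a gripper value outside its range is refused whole. OPENING is the gripper's target within -1 to 1 (fully open at 1, half-way at 0, shut at -1), set as the call begins (- or left out, the last holds). The fingers move at their own pace and stop on an object; FORCE is the grip in N (left out, the last holds). Time passes only in rows, so rows that repeat a pose let the fingers close. It gives the time, the measured TCP pose, the force and the opening at its end, in the units of the state.
- r.observe(): the state, without advancing time (a new reading comes with each control period).
- r.snapshot(name): name is "scene" or "top" or "wrist"; returns a dict with "pixels" (400x640x3 uint8, red, green, blue), "z_map" (400x640 float32, mm along the optical axis (not along the pixel's ray), 0 where there is no reading), "intrinsics" (3x3 intrinsics, pixels), "extrinsics" (4x4, takes a point from world to camera coordinates). Camera axes: x right, y up, looking along -z (the intrinsics and any distortion apply to the point x, -y, -z); pixel columns grow to the right and rows downward; lengths in mm; the calibration is good to about 2 mm. The wrist camera is an equidistant fisheye: a pixel r from the principal point sees the ray r / f radians off the axis. A picture is of the moment at which its call begins.
- r.hand_in(): hands the job in, once; it reports no verdict.
The state is a dict: "time_s": time; "joint_pos": joint angles; "joint_velocities": joint speeds; "joint_efforts": joint torques, N m; "tcp_pos": TCP position; "tool_rot": TCP orientation; "ft_force": force on the tool from outside, world axes, zero at the start; "torque": the same for the moment, N m; "grip_width": opening from 0.0 (shut) to 1.0 (fully open).
Only numpy, scipy, OpenCV 4.12 (cv2) and the standard library are available. Lean on these libraries where they do the work, as an engineer would, in place of code of your own. Each camera call takes 0.05 s, during which the arm holds its last target. There are 200 camera calls.

## Working session

There is one attempt and no reset: what is moved stays moved. The work goes in short steps, Python scripts to look and compute and a shell command to move; the robot and the scene stay as the last step left them, time stands still between calls to the robot, and variables do not carry over. Pictures are saved under pics/ and viewed, about 8 in all and at most 12, crops included, and the job is handed in when it is done.

```bash
ls; mkdir -p pics; cat > h.py <<'E'
import numpy as np, cv2
from workcell import r
def world(s,u,v,z=None):
    K=np.array(s["intrinsics"]);E=np.array(s["extrinsics"]);R=E[:3,:3];t=E[:3,3]
    d=np.array([(u-K[0,2])/K[0,0],-(v-K[1,2])/K[1,1],-1.])
    C=-R.T@t; w=R.T@d
    k=s["z_map"][int(v),int(u)] if z is None else (z-C[2])/w[2]
    return C+k*w
def proj(s,p):
    K=np.array(s["intrinsics"]);E=np.array(s["extrinsics"]);c=E[:3,:3]@p+E[:3,3]
    return K[0,0]*c[0]/-c[2]+K[0,2], K[1,1]*-c[1]/-c[2]+K[1,2]
def save(s,n): cv2.imwrite("pics/"+n,cv2.cvtColor(s["pixels"],cv2.COLOR_RGB2BGR))
E
python3 - <<'E'
from h import *
for n in("scene","top"):
    s=r.snapshot(n);save(s,n+"0.png");np.savez(n+"0.npz",**s);print(n,s["intrinsics"],s["extrinsics"])
print(r.observe())
E
```

```text
pics
scene [[426.13264216   0.         310.52745918]
 [  0.         426.13264216 196.61910268]
 [  0.           0.           1.        ]] [[ 7.22361445e-01 -6.91475463e-01 -7.45837098e-03 -5.85533350e+02]
 [ 3.22939912e-01  3.27788176e-01  8.87842736e-01 -1.26626311e+02]
 [-6.11476701e-01 -6.43751968e-01  4.60086566e-01 -9.66650273e+02]
 [ 0.00000000e+00  0.00000000e+00  0.00000000e+00  1.00000000e+00]]
top [[469.2861971    0.         317.21428606]
 [  0.         469.2861971  194.5587364 ]
 [  0.           0.           1.        ]] [[-1.42597640e-02 -9.99587357e-01  2.49354322e-02 -2.95163351e+02]
 [ 9.89515031e-01 -1.05227415e-02  1.44046087e-01 -5.44884873e+02]
 [-1.43724259e-01  2.67280482e-02  9.89256766e-01 -1.12682812e+03]
 [ 0.00000000e+00  0.00000000e+00  0.00000000e+00  1.00000000e+00]]
{'time_s': 0.1, 'joint_pos': array([-1.48628867e+00,  1.81441843e-01,  1.60792140e+00, -1.67969812e-05,
        1.35380832e+00, -2.06281750e-01]), 'joint_velocities': array([-0.00135816, -0.0003225 , -0.00249005, -0.00025905, -0.00071749,
        0.0014136 ]), 'joint_efforts': array([-2.57899565e-04, -4.45881522e+01, -3.52239239e+01, -2.43998784e-04,
        4.18185897e-03,  6.47542137e-06]), 'tcp_pos': array([ 164.84648389, -550.45415126,  303.08169056]), 'tool_rot': array([ 0.69967373,  0.10300652, -0.69961737,  0.10189143]), 'ft_force': array([0.35327995, 0.07348249, 0.25530914]), 'torque': array([ 0.05630127,  0.03611154, -0.00282251]), 'grip_width': 1.0011562061580705}
```

View pics/top0.png

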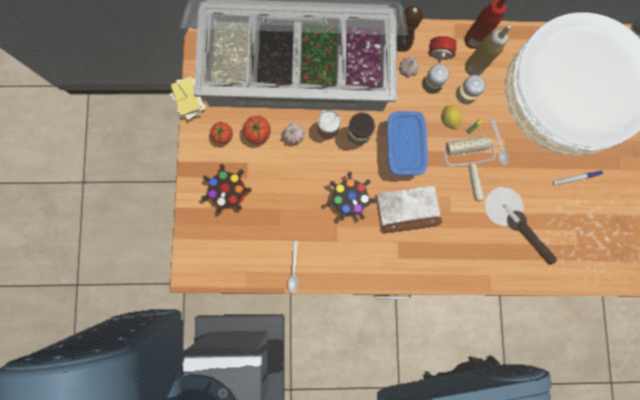

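View pics/scene0.png

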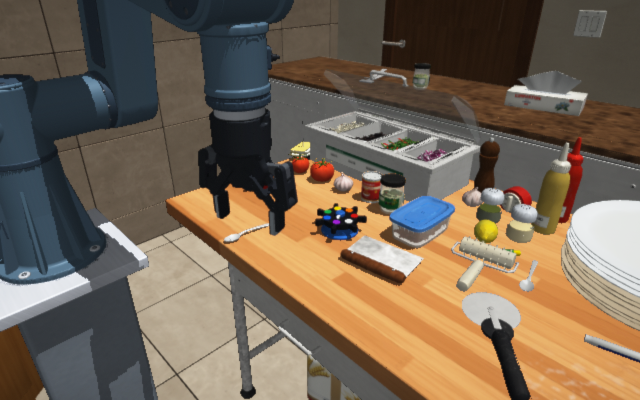

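The top view shows the red-based wheel at about (225,189) and the blue one at about (349,198). The spoon is at (294,265). In the scene view the arm hides the red marker. Next I'll enlarge the red marker.

```bash
python3 - <<'E'
from h import *
s=dict(np.load("top0.npz"))
a=s["pixels"][155:225,190:385]
cv2.imwrite("pics/crop0.png",cv2.cvtColor(cv2.resize(a,None,fx=4.1,fy=4.1,interpolation=cv2.INTER_CUBIC),cv2.COLOR_RGB2BGR))
for n,(u,v) in dict(red=(225,189),blue=(349,198),tom=(221,132),tom2=(256,129),spoonB=(292,285),spoonT=(295,243),tin=(328,123)).items():
    print(n,world(s,u,v).round(),world(s,u,v,45).round())
hsv=cv2.cvtColor(s["pixels"],cv2.COLOR_RGB2HSV)[155:225,190:260]
for n,lo,hi in(("green",45,80),("yellow",22,35),("blue",100,125),("purple",130,160),("orange",8,18)):
    m=((hsv[...,0]>=lo)&(hsv[...,0]<=hi)&(hsv[...,1]>130)&(hsv[...,2]>110)).astype('uint8')
    k,_,st,c=cv2.connectedComponentsWithStats(m)
    print(n,[(int(st[i,4]),(c[i]+[190,155]).round(1),world(s,*(c[i]+[190,155]),43)[:2].round(1)) for i in range(1,k) if 6<st[i,4]<100])
E
```

```text
red [555. -75.  57.] [557. -73.  45.]
blue [ 530. -380.   56.] [ 531. -381.   45.]
tom [703. -61.  46.] [703. -61.  45.]
tom2 [ 707. -150.   56.] [ 710. -149.   45.]
spoonB [ 319. -237.    3.] [ 321. -238.   45.]
spoonT [ 423. -245.    7.] [ 422. -246.   45.]
tin [ 717. -331.   71.] [ 725. -332.   45.]
green []
yellow [(60, array([234., 178.]), array([585.2, -94.9]))]
blue [(36, array([213. , 181.5]), array([576.7, -42.8]))]
purple [(39, array([212. , 193.4]), array([546.8, -40.9]))]
orange [(62, array([238.6, 188.5]), array([ 558.5, -106.6]))]
```

View pics/crop0.png

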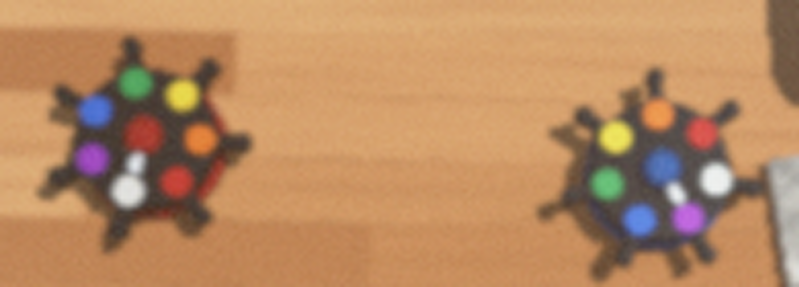

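The red wheel has white at the pointer. Clockwise, red, orange, yellow and green follow, so it needs four clicks. Now I'll fit the centre and bearings.

```bash
cat >> h.py <<'E'
from scipy.spatial.transform import Rotation as Ro
from scipy.optimize import least_squares
NAMES=["green","yellow","orange","red","white","purple_","blue"]
def fit(s,c0):  # refine wheel centre/angle on dots z=43 (s: top or scene)
    hsv=cv2.cvtColor(s["pixels"],cv2.COLOR_RGB2HSV).astype(int)
    cu,cv_=proj(s,np.array([*c0,43.])); out={}
    for n,lo,hi in(("green",45,85),("yellow",22,35),("orange",8,18),("blue",100,125),("purple",130,160)):
        m=((hsv[...,0]>=lo)&(hsv[...,0]<=hi)&(hsv[...,1]>110)&(hsv[...,2]>80))
        v,u=np.nonzero(m)
        P=np.array([world(s,a,b,43)[:2] for a,b in zip(u,v) if abs(a-cu)<60 and abs(b-cv_)<60]).reshape(-1,2)
        if len(P): 
            d=np.hypot(*(P-c0).T); P=P[(d>20)&(d<48)]
        if len(P)>8: out[n]=P.mean(0)
    return out
ORD=["green","blue","purple","white","red","orange","yellow"] # ccw seen from above from green
def wheel(s,c0,freeR=False):
    o=fit(s,c0);k=np.array([ORD.index(n) for n in o]);P=np.array(list(o.values()))
    f=lambda q:(q[:2]+34*np.c_[np.cos(q[2]+k*2*np.pi/7),np.sin(q[2]+k*2*np.pi/7)]-P).ravel()
    a0=np.arctan2(*(P[0]-c0)[::-1])-k[0]*2*np.pi/7
    q=least_squares(f,[*c0,a0]);return q.x,list(o),np.sqrt((q.fun**2).mean())
E
python3 - <<'E'
from h import *
s=dict(np.load("top0.npz"))
q,o,e=wheel(s,np.array([557.,-73.]));print(q[:2].round(1),"green bearing deg",np.degrees(q[2])%360,"white",(np.degrees(q[2])+3*360/7)%360,o,e)
R=Ro.from_quat(r.observe()["tool_rot"]).as_matrix();print(R.round(3))
E
```

```text
[559.3 -66.6] green bearing deg 4.878711213484793 white 159.16442549919907 ['green', 'yellow', 'orange', 'blue', 'purple'] 6.525683846844053
[[-0.     0.287 -0.958]
 [ 0.002 -0.958 -0.287]
 [-1.    -0.002 -0.   ]]
```

```bash
python3 - <<'E'
import re
t=open('h.py').read()
t=t.replace("        v,u=np.nonzero(m)\n","""        m=m.astype('uint8');k,L,st,ce=cv2.connectedComponentsWithStats(m,connectivity=4)
        g=[i for i in range(1,k) if st[i,4]>12 and st[i,2]<16 and st[i,3]<16 and 20<np.hypot(*(world(s,*ce[i],43)[:2]-c0))<46]
        if not g: continue
        v,u=np.nonzero(L==max(g,key=lambda i:st[i,4]))
""").replace('"green",45,85','"green",40,85').replace(">110)&(hsv[...,2]>80)",">100)&(hsv[...,2]>100)")
open('h.py','w').write(t)
from h import *
s=dict(np.load("top0.npz"))
c=np.array([557.,-73.]);print({k:v.round(1) for k,v in fit(s,c).items()})
q,o,e=wheel(s,c);print(q[:2].round(1),"white bearing",(np.degrees(q[2])+3*360/7)%360,o,e)
E
```

```text
{'green': array([593. , -66.8]), 'yellow': array([585.1, -94.9]), 'orange': array([ 558., -106.]), 'blue': array([576.1, -42.8]), 'purple': array([546.8, -41.4])}
[559.7 -72.5] white bearing 164.06611569508465 ['green', 'yellow', 'orange', 'blue', 'purple'] 0.19995424246554905
```

```bash
python3 -m pendant '[[0,-12,-16,-0.05,0,0],[0,-36,-46,-0.14,0,0],[0,-62,-80,-0.25,0,0],[0,-88,-114,-0.36,0,0],[0,-114,-147,-0.47,0,0],[0,-140,-181,-0.58,0,0],[0,-164,-212,-0.68,0,0],[0,-176,-227,-0.73,0,0]]' -1 20
cat >> h.py <<'E'
C=np.array([559.7,-72.5]);B=164.07
def to(bear,rad,z,flip=180):
    "tool-frame shift/turn from the measured pose to the fingertip pose at bearing, radius"
    o=r.observe();R=Ro.from_quat(o["tool_rot"]);b=np.radians(bear)
    p=np.array([*(C+rad*np.array([np.cos(b),np.sin(b)])),z])
    y=-np.array([np.cos(b),np.sin(b),0]);x=np.array([0,0,-1.]);G=Ro.from_matrix(np.c_[x,y,np.cross(x,y)])
    print(np.round(o["tcp_pos"],1),"t",o["time_s"],"F",np.round(o["ft_force"],1),"w",round(o["grip_width"],2))
    print("shift",R.inv().apply(p-o["tcp_pos"]).round(1),"turn",(R.inv()*G).as_rotvec().round(3))
E
python3 -c "
from h import *
to(B+25.7,63,200)"
```

```text
time_s: 0.9
tcp_pos: [333.0, -314.4, 303.5]
tool_rot: [0.616, 0.348, -0.616, 0.347]
ft_force: [-0.3, 0.4, -0.9]
grip_width: 0.003
[ 333.  -314.4  303.5] t 0.9 F [-0.3  0.4 -0.9] w 0.0
shift [ 103.8   21.1 -282.9] turn [-0.715 -0.001  0.   ]
```

```bash
python3 -m pendant '[[6,1,-18,-0.04,0,0],[20,4,-54,-0.13,0,0],[36,7,-96,-0.24,0,0],[52,11,-142,-0.36,0,0],[68,14,-188,-0.48,0,0],[84,17,-230,-0.59,0,0],[98,20,-268,-0.68,0,0],[104,21,-283,-0.715,0,0]]' && python3 - <<'E'
from h import *
to(B+25.7,63,150)
s=r.snapshot("scene");save(s,"scene1.png")
w=r.snapshot("wrist");save(w,"wrist1.png")
a=np.vstack([s["pixels"][150:300,180:460]]);b=cv2.resize(a,(800,429),interpolation=cv2.INTER_CUBIC);cv2.imwrite("pics/c1.png",b[...,::-1])
E
```

```text
time_s: 1.7
tcp_pos: [498.1, -83.8, 198.1]
tool_rot: [0.455, 0.542, -0.456, 0.54]
ft_force: [-1.2, 0.2, 0.5]
grip_width: 0.003
[498.1 -83.8 198.1] t 1.7 F [-1.2  0.2  0.5] w 0.0
shift [48.1 -0.3 -0.5] turn [ 0.    -0.002  0.002]
```

View pics/c1.png

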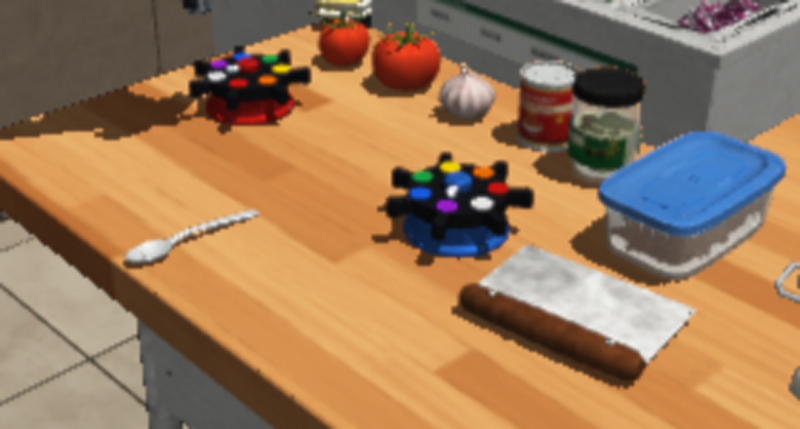

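View pics/wrist1.png

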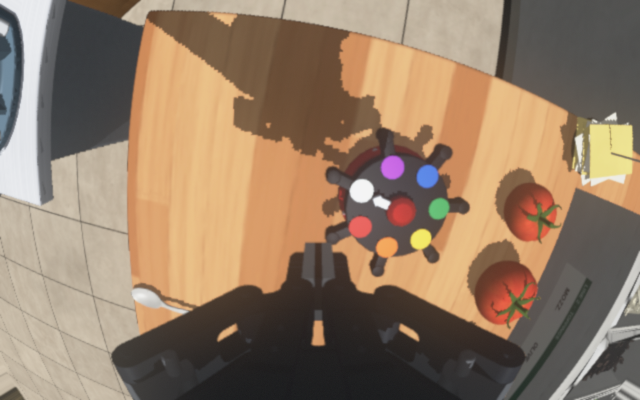

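The scene view shows the red marker clear, near full-image pixel (265,178). The wrist view shows white at the pointer at (362,190) and the closed fingertip at (318,250), beside the gap between the white and red lugs. I'll cross-check the centre in the scene view and triangulate a height.

```bash
python3 - <<'E'
from h import *
s=r.snapshot("scene");o=fit(s,C);print({k:v.round(1) for k,v in o.items()})
try: q,n,e=wheel(s,C);print(q[:2].round(1),(np.degrees(q[2])+3*360/7)%360,n,e)
except Exception as x: print(x)
T=dict(np.load("top0.npz"))
# triangulated heights of dots
def cam(s): E=np.array(s["extrinsics"]);return -E[:3,:3].T@E[:3,3]
o2=fit(T,C)
for k in o:
  if k in o2:
    a,b=cam(T),cam(s);d=np.r_[o2[k],43]-a;f=np.r_[o[k],43]-b
    l=np.linalg.lstsq(np.c_[d,-f],b-a,rcond=None)[0];print(k,(a+l[0]*d).round(1),(b+l[1]*f).round(1))
to(B+25.7,63,103)
E
```

```text
{'yellow': array([ 583.7, -100.9]), 'orange': array([ 557.5, -111.3]), 'purple': array([545.3, -47.7])}
[558.6 -78.3] 164.61997508938202 ['yellow', 'orange', 'purple'] 0.5648304289468599
yellow [585.6 -94.4  40. ] [587.7 -96.   40.2]
orange [ 558.4 -105.7   40.6] [ 560.6 -107.3   40.7]
purple [547.2 -40.8  40. ] [549.3 -42.3  40. ]
[497.4 -85.9 199.1] t 1.85 F [ 0.9 -1.  -0.1] w -0.0
shift [96.1  0.8 -2.6] turn [-0.004 -0.001  0.002]
```

```bash
sed -i 's/^C=.*/C=np.array([560.5,-73.2]);B=164.2/' h.py; python3 -m pendant '[[10,0,0,0,0,0],[30,0,0,0,0,0],[50,0,0,0,0,0],[68,0,0,0,0,0],[82,0,0,0,0,0],[91,0,0,0,0,0],[96,0,0,0,0,0],[96,0,0,0,0,0]]' && python3 - <<'E'
from h import *
to(B+25.7,63,103)
R=Ro.from_quat(r.observe()["tool_rot"])
for k in range(0,17,2):
    b=lambda a:np.array([*(63*np.array([np.cos(np.radians(a)),np.sin(np.radians(a))])),0])
    print(k,R.inv().apply(b(B+25.7-51.43*k/16)-b(B+25.7)).round(1),round(np.radians(51.43*k/16),3))
w=r.snapshot("wrist");cv2.imwrite("pics/w2.png",cv2.resize(w["pixels"][100:300,230:480],(750,600),interpolation=cv2.INTER_CUBIC)[...,::-1])
E
```

```text
time_s: 2.65
tcp_pos: [497.5, -87.1, 103.6]
tool_rot: [0.457, 0.54, -0.457, 0.539]
ft_force: [-0.1, 1.0, 0.2]
grip_width: -0.0
[497.5 -87.1 103.6] t 2.65 F [-0.1  1.   0.2] w -0.0
shift [ 0.6  1.4 -2.9] turn [-0.008 -0.     0.   ]
0 [0. 0. 0.] 0.0
2 [ 0.   0.3 -7.1] 0.112
4 [  0.    1.5 -14. ] 0.224
6 [  0.    3.4 -20.8] 0.337
8 [  0.    6.  -27.4] 0.449
10 [  0.    9.4 -33.6] 0.561
12 [  0.   13.4 -39.4] 0.673
14 [  0.   18.1 -44.7] 0.785
16 [  0.   23.3 -49.5] 0.898
```

View pics/w2.png

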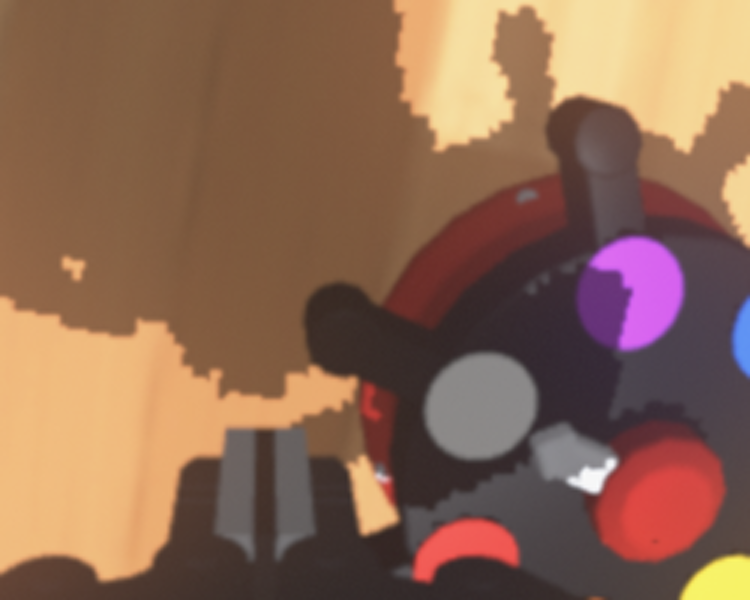

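The fingertip is down in the gap before the white lug (crop (265,480), white lug at (345,320)). First click, as an arc in two halves.

```bash
python3 -m pendant '[[0,0,-4,0.05,0,0],[0,0.5,-9,0.11,0,0],[0,1,-12.5,0.17,0,0],[0,1.5,-16,0.22,0,0],[0,2.5,-19.5,0.28,0,0],[0,3.5,-23,0.34,0,0],[0,5,-26,0.39,0,0],[0,6,-29.5,0.45,0,0]]' && python3 -m pendant '[[0,0,-3.5,0.05,0,0],[0,0.5,-7,0.11,0,0],[0,1,-10.5,0.17,0,0],[0,1.5,-14,0.22,0,0],[0,2.5,-17.5,0.28,0,0],[0,3.5,-21,0.34,0,0],[0,5,-24,0.39,0,0],[0,6,-27.5,0.45,0,0]]' && python3 - <<'E'
from h import *
to(B-25.7,63,103)
s=r.snapshot("top");q,n,e=wheel(s,C);print("green rel. pointer (0=done)",((np.degrees(q[2])-B+180)%360-180).round(1),q[:2].round(1),n,e)
E
```

```text
time_s: 3.5
tcp_pos: [499.2, -57.2, 104.8]
tool_rot: [-0.566, -0.423, 0.566, -0.424]
ft_force: [-2.1, -3.4, -0.7]
grip_width: -0.003
time_s: 4.3
tcp_pos: [513.1, -32.1, 104.9]
tool_rot: [0.647, 0.286, -0.646, 0.287]
ft_force: [-0.4, -0.1, 0.3]
grip_width: -0.003
[513.1 -32.1 104.9] t 4.3 F [-0.4 -0.1  0.3] w -0.0
shift [ 1.9 -0.3 -0.6] turn [-0.013 -0.001 -0.002]
green rel. pointer (0=done) 160.8 [559.9 -72.4] ['green', 'yellow', 'orange', 'blue'] 0.21622926180805505
```

```bash
cat > chk.py <<'E'
from h import *
s=r.snapshot("top");q,n,e=wheel(s,C);print("green rel. pointer (0=done)",((np.degrees(q[2])-B+180)%360-180).round(1),q[:2].round(1),n,e)
to(B+25.7,63,103)
w=r.snapshot("wrist");cv2.imwrite("pics/w3.png",cv2.resize(w["pixels"][100:300,230:480],(750,600),interpolation=cv2.INTER_CUBIC)[...,::-1])
E
python3 -m pendant '[[0,0,0,0,0,0],[0,0,0,0,0,0],[0,0,0,0,0,0]]'; python3 chk.py
```

```text
time_s: 4.65
tcp_pos: [512.3, -32.2, 104.1]
tool_rot: [0.646, 0.287, -0.646, 0.287]
ft_force: [0.1, -0.2, -0.0]
grip_width: 0.002
green rel. pointer (0=done) 157.1 [559.9 -72.4] ['green', 'yellow', 'orange', 'blue'] 0.22231275193111294
[512.3 -32.2 104. ] t 4.7 F [-0.1 -0.4  0.7] w -0.0
shift [ 1.  24.4 47.7] turn [-0.907  0.    -0.   ]
```

View pics/w3.png

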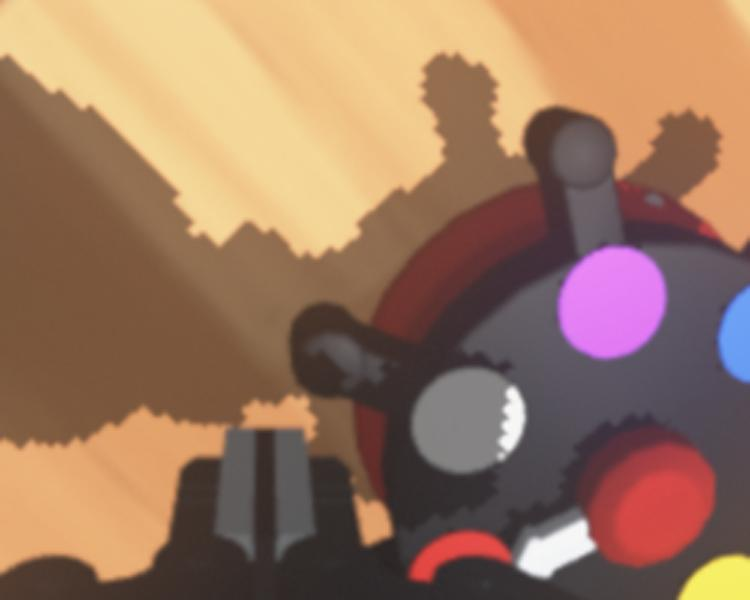

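The wheel is settling slowly (160.8 to 157.1, heading for 154.3), with red arriving at the pointer. The finger is free in the gap. I'll lift it, go back and re-enter.

```bash
python3 -m pendant '[[-20,0,0,0,0,0],[-38,0,0,0,0,0],[-40,1,5,-0.1,0,0],[-40,4,14,-0.23,0,0],[-40,9,24,-0.37,0,0],[-40,14,34,-0.51,0,0],[-40,19,42,-0.65,0,0],[-40,23.5,47.5,-0.78,0,0]]' && python3 -m pendant '[[0,1,0,-0.1,0,0],[0,1,0,-0.12,0,0],[8,1,0,-0.12,0,0],[20,1,0,-0.12,0,0],[32,1,0,-0.12,0,0],[40,1,0,-0.12,0,0],[40,1,0,-0.12,0,0]]' && python3 chk.py
```

```text
time_s: 5.55
tcp_pos: [497.6, -83.7, 143.9]
tool_rot: [0.487, 0.513, -0.487, 0.512]
ft_force: [-0.8, 0.5, 0.0]
grip_width: 0.005
time_s: 6.25
tcp_pos: [497.6, -82.5, 101.9]
tool_rot: [0.457, 0.541, -0.458, 0.538]
ft_force: [0.6, -0.1, -0.7]
grip_width: 0.001
green rel. pointer (0=done) 156.8 [560.2 -72.2] ['green', 'blue'] 0.09866482033075592
[498.2 -82.7 102.8] t 6.3 F [-0.4  1.1  0.1] w -0.0
shift [-0.2  0.   1.3] turn [-0.008 -0.001  0.002]
```

Click 2 (to orange).

```bash
python3 -m pendant '[[0,0,-4,0.05,0,0],[0,0.5,-7,0.11,0,0],[0,1,-10.5,0.17,0,0],[0,1.5,-14,0.22,0,0],[0,2.5,-17.5,0.28,0,0],[0,3.5,-21,0.34,0,0],[0,5,-24,0.39,0,0],[0,6,-27.5,0.45,0,0]]' && python3 -m pendant '[[0,0,-3.5,0.05,0,0],[0,0.5,-7,0.11,0,0],[0,1,-10.5,0.17,0,0],[0,1.5,-14,0.22,0,0],[0,2.5,-17.5,0.28,0,0],[0,3.5,-21,0.34,0,0],[0,5,-24,0.39,0,0],[0,6,-27.5,0.45,0,0]]' && python3 -m pendant '[[0,0,0,0,0,0],[0,0,0,0,0,0],[0,0,0,0,0,0],[0,0,0,0,0,0]]' && python3 chk.py
```

```text
time_s: 7.15
tcp_pos: [500.7, -55.5, 104.5]
tool_rot: [-0.566, -0.423, 0.566, -0.424]
ft_force: [-0.1, -5.4, -0.6]
grip_width: 0.001
time_s: 7.95
tcp_pos: [514.3, -30.3, 104.6]
tool_rot: [0.647, 0.286, -0.646, 0.287]
ft_force: [0.4, 0.4, -0.3]
grip_width: 0.003
time_s: 8.35
tcp_pos: [513.7, -30.4, 104.0]
tool_rot: [0.646, 0.287, -0.646, 0.287]
ft_force: [-0.2, -0.3, 0.3]
grip_width: -0.001
green rel. pointer (0=done) 105.3 [560.1 -72.4] ['green', 'yellow', 'blue', 'purple'] 0.361192192330731
[513.7 -30.4 104. ] t 8.4 F [0.5 0.1 1.2] w -0.0
shift [ 1.  24.6 50.1] turn [-0.907  0.    -0.   ]
```

Orange is at the pointer (105.3, nominal 102.9 plus a small settling error). I'll go back for click 3.

```bash
python3 -m pendant '[[-20,0,0,0,0,0],[-38,0,0,0,0,0],[-40,1,5,-0.1,0,0],[-40,4,14,-0.23,0,0],[-40,9,24,-0.37,0,0],[-40,14,34,-0.51,0,0],[-40,19,43,-0.65,0,0],[-40,24,49.5,-0.78,0,0]]' && python3 -m pendant '[[0,1,0,-0.1,0,0],[0,1,0,-0.12,0,0],[8,1,0,-0.12,0,0],[20,1,0,-0.12,0,0],[32,1,0,-0.12,0,0],[40,1,0,-0.12,0,0],[40,1,0,-0.12,0,0]]' && python3 chk.py
```

```text
time_s: 9.25
tcp_pos: [498.1, -83.6, 143.9]
tool_rot: [0.487, 0.513, -0.487, 0.512]
ft_force: [0.4, -0.5, -0.4]
grip_width: -0.0
time_s: 9.95
tcp_pos: [498.1, -82.4, 101.9]
tool_rot: [0.457, 0.541, -0.458, 0.538]
ft_force: [-1.0, 0.2, -0.3]
grip_width: 0.003
green rel. pointer (0=done) 103.6 [560.2 -71.4] ['blue', 'purple'] 0.06153122487558636
[498.7 -82.7 102.8] t 10.0 F [-0.7 -0.1 -0.3] w -0.0
shift [-0.2 -0.5  1.3] turn [-0.008 -0.001  0.002]
```

```bash
python3 -m pendant '[[0,0,-4,0.05,0,0],[0,0.5,-7,0.11,0,0],[0,1,-10.5,0.17,0,0],[0,1.5,-14,0.22,0,0],[0,2.5,-17.5,0.28,0,0],[0,3.5,-21,0.34,0,0],[0,5,-24,0.39,0,0],[0,6,-27.5,0.45,0,0]]' && python3 -m pendant '[[0,0,-3.5,0.05,0,0],[0,0.5,-7,0.11,0,0],[0,1,-10.5,0.17,0,0],[0,1.5,-14,0.22,0,0],[0,2.5,-17.5,0.28,0,0],[0,3.5,-21,0.34,0,0],[0,5,-24,0.39,0,0],[0,6,-27.5,0.45,0,0]]' && python3 -m pendant '[[0,0,0,0,0,0],[0,0,0,0,0,0],[0,0,0,0,0,0],[0,0,0,0,0,0]]' && python3 chk.py
```

```text
time_s: 10.85
tcp_pos: [501.3, -55.5, 104.5]
tool_rot: [-0.566, -0.423, 0.566, -0.424]
ft_force: [0.3, -4.6, -1.4]
grip_width: 0.003
time_s: 11.65
tcp_pos: [514.9, -30.2, 104.6]
tool_rot: [0.647, 0.286, -0.646, 0.287]
ft_force: [0.5, 0.1, -0.1]
grip_width: -0.0
time_s: 12.05
tcp_pos: [514.2, -30.3, 104.0]
tool_rot: [0.646, 0.287, -0.646, 0.287]
ft_force: [0.1, -0.0, 0.7]
grip_width: -0.003
green rel. pointer (0=done) 54.5 [560.  -72.4] ['green', 'yellow', 'blue', 'purple'] 0.23282371993927503
[514.2 -30.3 103.9] t 12.1 F [0.3 0.3 0.4] w 0.0
shift [ 0.9 24.4 50.4] turn [-0.907  0.     0.   ]
```

Yellow is at the pointer (54.5, nominal 51.4). I'll lift clear and let the wheel rest there before the last click.

```bash
python3 -m pendant '[[-20,0,0,0,0,0],[-38,0,0,0,0,0],[-40,1,5,-0.1,0,0],[-40,4,14,-0.23,0,0],[-40,9,24,-0.37,0,0],[-40,14,34,-0.51,0,0],[-40,19,43,-0.65,0,0],[-40,24,49.5,-0.78,0,0]]' && python3 -m pendant '[[0,1,0,-0.1,0,0],[0,1,0,-0.12,0,0],[0,1,0,-0.12,0,0],[0,1,0,-0.12,0,0],[0,1,0,-0.12,0,0],[0,1,0,-0.12,0,0],[0,1,0,-0.12,0,0],[0,1,0,-0.12,0,0]]' && python3 -m pendant '[[0,0,0,0,0,0],[0,0,0,0,0,0],[0,0,0,0,0,0],[0,0,0,0,0,0],[0,0,0,0,0,0],[0,0,0,0,0,0],[0,0,0,0,0,0],[0,0,0,0,0,0]]' && python3 chk.py
```

```text
time_s: 12.95
tcp_pos: [498.6, -83.5, 143.9]
tool_rot: [0.487, 0.513, -0.487, 0.512]
ft_force: [-0.2, -0.7, 0.4]
grip_width: -0.001
time_s: 13.75
tcp_pos: [499.9, -82.9, 143.9]
tool_rot: [0.457, 0.539, -0.457, 0.539]
ft_force: [-0.5, -0.3, 0.8]
grip_width: 0.003
time_s: 14.55
tcp_pos: [499.8, -83.0, 143.9]
tool_rot: [0.457, 0.54, -0.457, 0.539]
ft_force: [-0.2, -0.6, 0.2]
grip_width: 0.001
green rel. pointer (0=done) 52.8 [562.6 -74.9] ['blue', 'purple'] 1.265715208971279
[499.8 -83.  143.9] t 14.6 F [-0.4 -0.5 -0.2] w 0.0
shift [40.9 -1.6  0.8] turn [-0.008 -0.     0.   ]
```

View pics/w3.png

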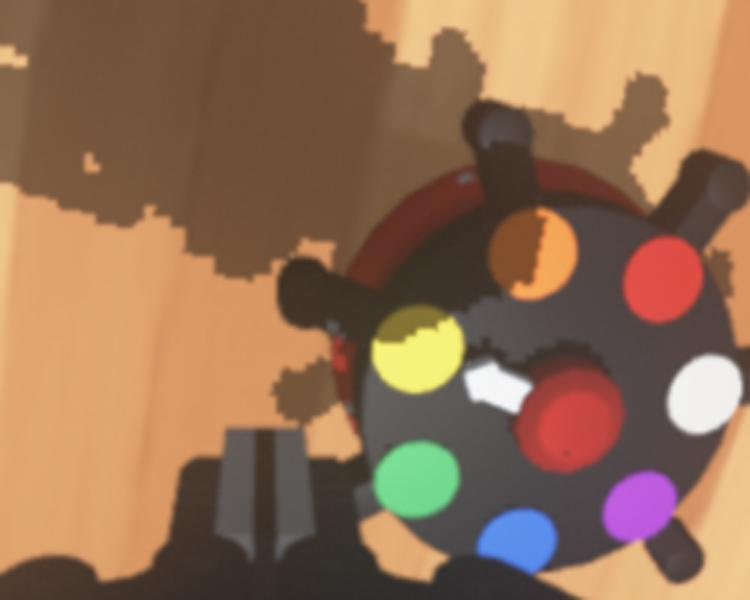

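The wrist crop shows yellow (418,350) at rest at the pointer (495,385) with green (417,480) next, and the finger lifted clear. Last click now, followed by a lift.

```bash
python3 -m pendant '[[8,-1,0,0,0,0],[20,-1,0,0,0,0],[32,-1,0,0,0,0],[40,-1,0,0,0,0],[40,-1,0,0,0,0]]' && python3 -m pendant '[[0,0,-4,0.05,0,0],[0,0.5,-7,0.11,0,0],[0,1,-10.5,0.17,0,0],[0,1.5,-14,0.22,0,0],[0,2.5,-17.5,0.28,0,0],[0,3.5,-21,0.34,0,0],[0,5,-24,0.39,0,0],[0,6,-27.5,0.45,0,0]]' && python3 -m pendant '[[0,0,-3.5,0.05,0,0],[0,0.5,-7,0.11,0,0],[0,1,-10.5,0.17,0,0],[0,1.5,-14,0.22,0,0],[0,2.5,-17.5,0.28,0,0],[0,3.5,-21,0.34,0,0],[0,5,-24,0.39,0,0],[0,6,-27.5,0.45,0,0]]' && python3 -m pendant '[[0,0,0,0,0,0],[0,0,0,0,0,0],[0,0,0,0,0,0],[0,0,0,0,0,0],[0,0,0,0,0,0],[0,0,0,0,0,0]]' && python3 chk.py
```

```text
time_s: 15.15
tcp_pos: [497.7, -82.6, 101.9]
tool_rot: [0.457, 0.541, -0.457, 0.538]
ft_force: [0.1, -0.5, 0.1]
grip_width: 0.001
time_s: 15.95
tcp_pos: [500.4, -55.5, 104.0]
tool_rot: [-0.566, -0.423, 0.567, -0.424]
ft_force: [-0.6, -4.9, -0.5]
grip_width: 0.001
time_s: 16.75
tcp_pos: [514.1, -30.3, 104.1]
tool_rot: [0.647, 0.286, -0.646, 0.286]
ft_force: [0.5, 0.1, -0.6]
grip_width: 0.001
time_s: 17.35
tcp_pos: [513.7, -30.4, 103.9]
tool_rot: [-0.646, -0.287, 0.646, -0.287]
ft_force: [-0.7, -0.7, -0.2]
grip_width: 0.001
green rel. pointer (0=done) -1.5 [561.9 -73.9] ['green', 'orange', 'blue', 'purple'] 1.4817199597565707
[513.7 -30.4 103.9] t 17.4 F [-0.7 -0.1  0.3] w -0.0
shift [ 0.9 24.6 50.1] turn [-0.908  0.    -0.   ]
```

```bash
python3 -m pendant '[[-20,0,0,0,0,0],[-45,0,0,0,0,0],[-70,0,0,0,0,0],[-95,-15,0,0,0,0],[-115,-40,0,0,0,0],[-125,-65,0,0,0,0],[-130,-80,0,0,0,0],[-130,-80,0,0,0,0]]' && python3 -m pendant '[[0,0,0,0,0,0],[0,0,0,0,0,0],[0,0,0,0,0,0],[0,0,0,0,0,0],[0,0,0,0,0,0],[0,0,0,0,0,0],[0,0,0,0,0,0],[0,0,0,0,0,0]]' && python3 chk.py && python3 - <<'E'
from h import *
s=r.snapshot("top");w=r.snapshot("wrist");T=dict(np.load("top0.npz"))
Cb=world(T,349,198,45)[:2]
for a in(T,s):
    try: q,n,e=wheel(a,Cb);print("blue marker",q[:2].round(1),(np.degrees(q[2])%360).round(1),e.round(2))
    except Exception as x: print(x)
f=lambda a,k:cv2.resize(a,None,fx=k,fy=k,interpolation=cv2.INTER_CUBIC)
cv2.imwrite("pics/fin.png",np.vstack([f(s["pixels"][100:300,170:430],2),f(w["pixels"][60:320,120:640],1)[:200]])[...,::-1])
E
```

```text
time_s: 18.25
tcp_pos: [453.6, 24.4, 234.6]
tool_rot: [0.646, 0.287, -0.646, 0.288]
ft_force: [0.0, 0.3, 0.1]
grip_width: -0.001
time_s: 19.05
tcp_pos: [454.4, 23.3, 233.9]
tool_rot: [-0.646, -0.287, 0.646, -0.287]
ft_force: [0.1, 0.1, -0.2]
grip_width: -0.003
green rel. pointer (0=done) 2.6 [560.1 -72.5] ['green', 'yellow', 'blue', 'purple'] 0.1763328070989555
[454.4  23.3 233.9] t 19.1 F [ 0.4 -0.1  0.3] w 0.0
shift [130.9 104.6  50.1] turn [-0.908  0.    -0.   ]
blue marker [ 536.5 -385.7] 104.6 0.23
blue marker [ 536.6 -385.8] 104.4 0.18
```

View pics/fin.png

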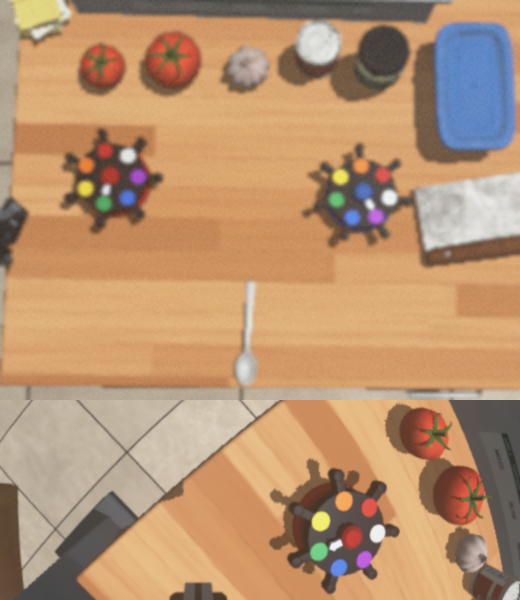

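The final view shows the green dot at the red marker's pointer (top-view crop (103,203)) and the gripper well clear. The blue marker and the other objects look unmoved. The wheel rests 2.6° short of the nominal position, and it rested 2 to 3° short after the red click too. I'm handing in.

```bash
python3 -c "
from workcell import r
print(r.hand_in())"
```

```text
the job is handed in; nothing more can be done
None
```

The red day marker now stands at green, and I have handed the job in; no verdict was reported. With the closed fingertip I pushed it clockwise, one lug at a time, from white through red and orange to yellow. I let it rest at yellow with the finger lifted clear, then gave it the last click. The highest wrist force I read was about 5.5 N, and the arm finished at about 19 s.

**Last checks:**
- **Green at the pointer:** the final top view and the wrist view both show it there, and it was not pushed past. The last fit put it 2.6° short of the nominal position, against 51.4° per click.
- **Blue marker and bystanders:** the blue marker's fit is unchanged (104.6° before, 104.4° after). The other objects on the table look unmoved in the final picture.
- **Disagreements:**
  - The two cameras put the wheel's centre about 2 mm apart.
  - They measured the dots at about 40 mm high against the 43 mm given.
  - One fit, taken with the finger still in the gap, read -1.5°. It fitted the dots poorly, so I went by the later, cleaner one.

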